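Sort the finished prints into their storage bins

TASK

Put the five printed parts away by kind: the two whole gears go into the blue bin, the two bearing brackets into the green bin, and the gear with the broken rim into the red scrap bin. In the blue and green bins set the two parts side by side, each standing upright and flat on the bin floor as it stood on the bench, none on top of another. Leave the deburring tool and the tin of brass wool where they are.

Things in the scene. Friction and masses are not known exactly. Their poses are not given: they have to be found in the camera images.
- gear_orange: Whole orange printed spur gear, loose, about 30 g, lying flat with its hub upwards: toothed disc 50 mm across and 12 mm thick, full circle of 22 teeth; round hub 20 mm across on the middle, its top 34 mm above the underside (so 22 mm of hub stand above the disc). Origin: centre of the underside; z up along the hub.
- gear_pink: Whole pink printed spur gear, loose, the same shape and size as the orange one. Origin: centre of the underside; z up along the hub.
- gear_broken: Broken orange printed gear, loose, about 24 g: the same gear as the whole ones (50 mm across, 12 mm thick, hub 20 mm across with its top at 34 mm), but more than a third of its toothed rim is broken away (14 teeth are left), leaving a gap down to 14 mm from the axis. Origin: underside, on the hub's axis; z up along the hub.
- bracket_orange: Orange printed bearing bracket, loose, about 30 g, standing on its foot: foot plate 40 mm (along its x) by 50 mm (along its y), 6 mm thick; on its middle an upright plate 10 mm thick (along x), 44 mm wide (along y), round-topped with its top 46 mm above the underside, a dark bore through it. The upright plate is what one grips, across its 10 mm. Origin: centre of the underside; z up.
- bracket_pink: Pink printed bearing bracket, loose, the same shape and size as the orange one. Origin: centre of the underside; z up.
- bin_blue: Blue open-topped storage bin, fixed to the bench, for whole gears: outside 150 mm long (its x) by 98 mm wide (its y), walls 4 mm, so inside 142 by 90 mm. Back wall (at +x) and sides 50 mm high, the sides slope down at the front (-x) to a front wall 28 mm high with a white label card. Origin: centre of the underside; the inner floor lies 4 mm above it; z up.
- bin_green: Green storage bin, fixed, for bearing brackets, the same shape, size and origin as the blue one.
- bin_red: Red storage bin, fixed, for scrap, the same shape, size and origin as the blue one.
- deburring_tool: Bystander, loose: deburring tool lying flat, blue handle with dark bands and a thin hooked steel blade, 138 mm long (its x, blade to +x), 15 mm wide, 14 mm thick. Origin: underside, near the middle of its length.
- tip_cleaner: Bystander, loose: round open black tin full of brass wool for cleaning soldering tips, 72 mm across, 32 mm high, standing on the bench. Origin: centre of the underside.
There are look-alikes about, which are no part of the job. Leave any purple look-alike of the bracket_orange alone.

How it is judged:
At the end, for the whole second after the job is handed in: Whole gears in the blue bin and brackets in the green bin, all upright (within 0.15 rad) with the underside on the bin floor (within 6 mm); broken gear within the red bin's walls, its origin at most 45 mm above the bin's underside; all released and at rest (x of gear_orange in the frame of bin_blue between -0.056 and 0.056 m and y of gear_orange in the frame of bin_blue between -0.03 and 0.03 m and z of gear_orange in the frame of bin_blue between -0.002 and 0.01 m and angle between each of gear_orange, gear_pink, bracket_orange, bracket_pink's own z axis and vertical below 0.15 rad and linear speed of each of gear_orange, gear_pink, bracket_orange, bracket_pink, gear_broken below 0.02 m/s and contact force between the fingers and gear_orange below 0.05 N and x of gear_pink in the frame of bin_blue between -0.056 and 0.056 m and y of gear_pink in the frame of bin_blue between -0.03 and 0.03 m and z of gear_pink in the frame of bin_blue between -0.002 and 0.01 m and contact force between the fingers and gear_pink below 0.05 N and x of bracket_orange in the frame of bin_green between -0.056 and 0.056 m and y of bracket_orange in the frame of bin_green between -0.03 and 0.03 m and z of bracket_orange in the frame of bin_green between -0.002 and 0.01 m and contact force between the fingers and bracket_orange below 0.05 N and x of bracket_pink in the frame of bin_green between -0.056 and 0.056 m and y of bracket_pink in the frame of bin_green between -0.03 and 0.03 m and z of bracket_pink in the frame of bin_green between -0.002 and 0.01 m and contact force between the fingers and bracket_pink below 0.05 N and x of gear_broken in the frame of bin_red between -0.071 and 0.071 m and y of gear_broken in the frame of bin_red between -0.045 and 0.045 m and z of gear_broken in the frame of bin_red between -0.002 and 0.045 m and contact force between the fingers and gear_broken below 0.05 N); the robot touches nothing.
It fails at once if the deburring tool is pushed more than 30 mm from its place (distance of deburring_tool from where it was at the start of the episode above 0.03 m).
It fails at once if the tin of brass wool is pushed more than 30 mm from its place (distance of tip_cleaner from where it was at the start of the episode above 0.03 m).
It also fails if it takes over 120 s, if anything falls off the work surface, if the arm or the gripper's body presses on something with over 40 N, if the wrist force passes 120 N, or if a joint passes its speed limit or range.

ROBOT

A 6-joint arm with a two-finger parallel gripper is mounted at the origin on the work surface. World frame = base frame: x ahead of the robot, y to its left, z up, the work surface at z = 0. Lengths are in m, angles in rad, forces in N, time in s.
With the tool pointing down it reaches from about 0.35 to 0.725 m from the base axis. Payload 4.3 kg.
Tool frame: the origin (TCP) lies between the finger pads; the fingertips stand 14 mm ahead of it and the grasp point (between the pads) lies 5 mm behind it (r.finger_overhang is the distance from the TCP to the fingertips, in m); z points along the fingers, y is the line along which they close (so a half turn about z gives the same grasp; the last joint's range is limited). The gripper opens to 85 mm and grips with 20 to 120 N. Pads are 22 mm wide; open, the fingers measure 114 mm over their backs; the gripper's body (76 mm by 85 mm) begins 54 mm behind the grasp point. The pads swing forward as they close: fully open they stand 13 mm farther back than shut.
Start: joints at [1.026, 0.377, 0.081, 1.274, 0, 1.46], TCP at [0.242, 0.522, 0.245] pointing down, gripper open.
Joint ranges: [-2.72, 2.72], [-0.84, 1.66], [-1.02, 1.22], [-1.77, 2.12], [-1.37, 1.28], [-3.14, 3.14]. Speed limits (rad/s): [2.57, 2.57, 3.14, 3.14, 3.14, 3.14].

INTERFACE

Orientations are given as a unit quaternion [w, x, y, z].
In Python, from cell import sensors, snapshot, r, trace, spot_point gives the robot as it stands. The module is installed in compiled form; this text tells all that it offers.
- The arm moves only by the tool apply_moves, never from a script. Its argument "rows" is a list of rows, each a list of 4 numbers: the shift along the tool's x, y, z in cm, then the turn about the tool's z in degrees. In form: [[dx, dy, dz, twist], ...]. A call has 1 to 12 rows; each row shifts and turns the commanded pose from where the row before left it, along the tool's axes as they then stand; what a row does not reach is not made up. A row lasts 1/12 s, in which the tool goes at most 41.7 mm and 7.16 degrees, less where a joint would pass 70% of its speed; a pose out of reach is approached as far as the arm can. A call with a gripper value outside its range is refused whole. "hand" is the closure, from 0 (fully open) to 1 (shut), set as the call begins (left out, the last holds). The fingers move at their own pace and stop on an object; the grip force is fixed at half the most. Time passes only in rows, so rows that do not move let the fingers close. It gives the time, the measured TCP pose, the force, the opening and the grip force at its end, in the units of the state.
- sensors.get_obs(): the state, without advancing time (a new reading comes with each control period).
- snapshot(name): name is "side" or "top"; returns a dict with "frame" (384x512x3 uint8, blue, green, red), "range_z" (384x512 float32, m along the optical axis (not along the pixel's ray), 0 where there is no reading), "mtx" (3x3 intrinsics, pixels), "k1" (the pictures are not rectified: a ray, as slopes to the right and down, at radius r is drawn at 1 + k1 r^2 times it, then the intrinsics apply), "T" (4x4, takes a point from camera to world coordinates). Camera axes: x right, y down, z forward; pixel columns grow to the right and rows downward; lengths in m; the calibration is good to about 2 mm. A picture is of the moment at which its call begins.
- r.close_job(): hands the job in; it is judged then, once.
Trained networks look in a picture, given as the dict that the camera call returned (one of the last four; its "shot" number tells which), for a name from the list of things; names that differ only in an ending like _2 or _b are one class to them, and where a whole thing is asked for, a point or a joint stands for the part that bears it (a point fixed in the world has none). Each returns a list of dicts, best first, with "score" (0 to 1); they miss things now and then, are a little off and sometimes report something else, mostly with a low value. They report only what shows in the picture. A call takes as long as a camera call. They do not tell look-alikes from the thing itself.
- trace(target, picture): "region" (384x512 bool, what is visible of it) and "pixel" ([row, column] in pixels, amid what is visible of it).
- spot_point(target, picture): "pixel" ([row, column] in pixels: a listed point, or the origin of a listed thing).
The state is a dict: "time_s": time; "q": joint angles; "joint_velocities": joint speeds; "effort": joint torques, N m; "tcp_pos": TCP position; "eef_rot": TCP orientation; "contact_force": force on the tool from outside, world axes, zero at the start; "wrist_torque": the same for the moment, N m; "finger_gap": opening from 0.0 (shut) to 1.0 (fully open); "grip_force": force on a finger pad.
Only numpy, scipy, OpenCV 4.12 (cv2) and the standard library are available. Lean on these libraries where they do the work, as an engineer would, in place of code of your own. Each camera call takes 0.05 s, during which the arm holds its last target. There are 200 camera calls.

## Working session

There is one attempt and no reset: what is moved stays moved. The work goes in short steps, Python scripts to look and compute and a tool call to move; the robot and the scene stay as the last step left them, time stands still between calls to the robot, and variables do not carry over. Pictures are saved under pics/ and viewed, at most 14 in all, crops included, and the job is handed in when it is done.

Besides the shell and the picture viewer there is one more tool, called after "Request:" by a JSON object that holds its "fn" and its "kwargs", one argument or row to a line. apply_moves: Moves the arm, as the interface text tells. Its arguments: {"type":"object","properties":{"rows":{"type":"array"},"hand":{"type":"number"}},"required":["rows"]}

```bash
mkdir -p pics
cat > h.py <<'E'
import numpy as np, cv2
from cell import sensors, snapshot, r, trace, spot_point
def px2w(s, rc, z=None):
    """pixel(s) [row,col] -> world; depth from range_z, or intersect plane z"""
    rc=np.atleast_2d(rc).astype(float); m=s["mtx"]
    d=np.c_[(rc[:,1]-m[0,2])/m[0,0],(rc[:,0]-m[1,2])/m[1,1]]
    u=d.copy()
    for _ in range(10): u=d/(1+s["k1"]*(u**2).sum(1,keepdims=True))
    ray=np.c_[u,np.ones(len(u))]; T=s["T"]
    if z is None:
        k=s["range_z"][rc[:,0].astype(int),rc[:,1].astype(int)][:,None]
    else:
        w=ray@T[:3,:3].T; k=((z-T[2,3])/w[:,2])[:,None]
    return (ray*k)@T[:3,:3].T+T[:3,3]
def cloud(s):
    rr,cc=np.mgrid[0:384,0:512]; return px2w(s,np.c_[rr.ravel(),cc.ravel()]).reshape(384,512,3)
E
python3 - <<'E'
from h import *
st=sensors.get_obs(); print({k:np.round(v,3) for k,v in st.items()})
for n in("top","side"):
    s=snapshot(n); cv2.imwrite(f"pics/{n}0.png",cv2.resize(s["frame"],(800,600))); print(n,np.round(s["T"],3).tolist(),s["k1"])
    C=cloud(s)
    for t in "gear_orange gear_pink gear_broken bracket_orange bracket_pink bin_blue bin_green bin_red deburring_tool tip_cleaner".split():
        for d in trace(t,s)[:4]:
            P=C[d["region"]]; print(t,round(d["score"],2),np.round(d["pixel"]),"med",np.round(np.median(P,0),3),"lo",np.round(np.percentile(P,2,0),3),"hi",np.round(np.percentile(P,98,0),3))
E
```

```text
{'time_s': np.float64(0.0), 'q': array([1.026, 0.378, 0.08 , 1.274, 0.   , 1.46 ]), 'joint_velocities': array([ 0.001, -0.001,  0.   , -0.   ,  0.   , -0.001]), 'effort': array([-3.0000e-03, -4.6361e+01,  2.6987e+01,  2.1000e-02, -0.0000e+00,
       -0.0000e+00]), 'tcp_pos': array([0.242, 0.521, 0.244]), 'eef_rot': array([-0.   ,  0.216,  0.976, -0.001]), 'contact_force': array([0.227, 0.113, 0.879]), 'wrist_torque': array([ 0.007, -0.002,  0.056]), 'grip_force': np.float64(0.0), 'finger_gap': np.float64(0.995)}
top [[0.025, -0.996, 0.082, 0.443], [-1.0, -0.027, -0.017, 0.021], [0.019, -0.081, -0.997, 1.06], [0.0, 0.0, 0.0, 1.0]] -0.16384968724480695
gear_orange 0.8 [175. 329.] med [ 0.559 -0.153  0.012] lo [ 0.54  -0.176  0.002] hi [ 0.58  -0.134  0.037]
gear_broken 0.62 [229. 322.] med [ 0.436 -0.14   0.012] lo [ 0.42  -0.162  0.005] hi [ 0.452 -0.122  0.037]
bracket_orange 0.91 [224. 190.] med [0.433 0.154 0.007] lo [ 0.408  0.133 -0.   ] hi [0.458 0.18  0.047]
bracket_orange 0.65 [263. 234.] med [0.346 0.063 0.008] lo [0.323 0.042 0.002] hi [0.365 0.088 0.048]
bracket_orange 0.62
[... 1788 characters left out ...]
0.25 [140. 291.] med [0.681 0.163 0.016] lo [0.672 0.127 0.009] hi [0.69  0.208 0.019]
bin_blue 0.98 [125. 229.] med [0.538 0.302 0.022] lo [0.457 0.232 0.003] hi [0.613 0.342 0.054]
bin_green 0.96 [189. 310.] med [ 0.619 -0.019  0.018] lo [ 0.535 -0.089  0.003] hi [0.691 0.029 0.053]
bin_red 0.6 [278. 343.] med [ 0.552 -0.271  0.008] lo [ 0.468 -0.333  0.004] hi [ 0.625 -0.22   0.053]
deburring_tool 0.65 [138. 292.] med [0.682 0.168 0.014] lo [0.672 0.126 0.001] hi [0.703 0.224 0.019]
tip_cleaner 0.83 [227. 374.] med [ 0.687 -0.19   0.023] lo [ 0.655 -0.223  0.002] hi [ 0.724 -0.155  0.035]
tip_cleaner 0.51 [205. 237.] med [0.436 0.016 0.017] lo [ 0.414 -0.004  0.005] hi [0.463 0.034 0.049]
```

View pics/top0.png

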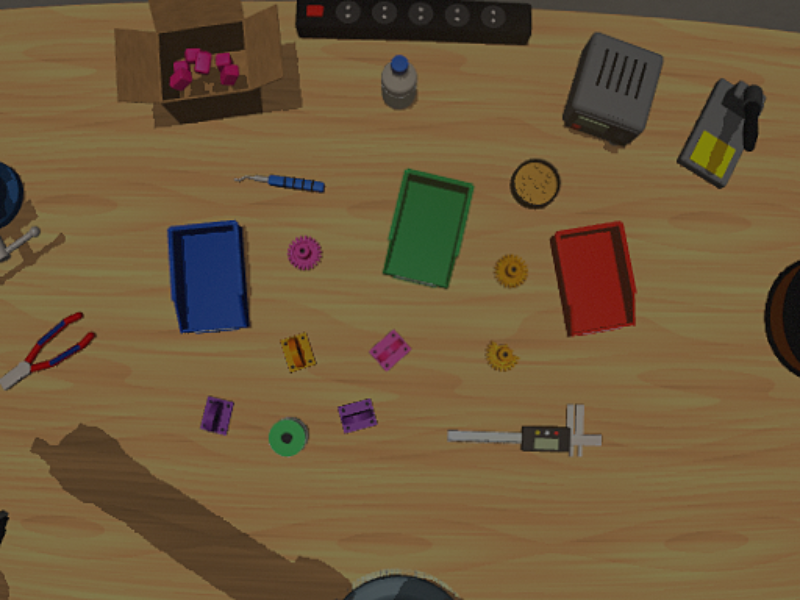

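View pics/side0.png

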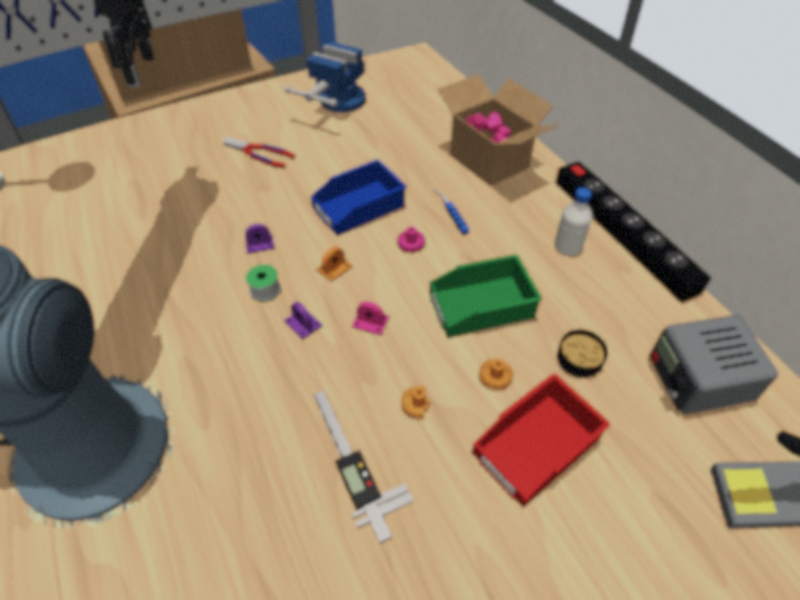

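Top view, pixels in the 800x600 picture: the orange bracket is at (298,352), pink bracket at (390,350), pink gear at (305,253), whole orange gear at (511,271) and broken gear at (502,355). The bins are blue (208,277), green (428,228) and red (594,278). The two purple look-alikes are at (217,415) and (357,415). The tool is at (285,183) and the tin at (535,183). Next I need exact centres and yaws.

```bash
cat > loc.py <<'E'
from h import *
A={"gear_orange":(.559,-.155),"gear_pink":(.576,.15),"gear_broken":(.434,-.144),"bracket_orange":(.433,.152),"bracket_pink":(.441,.018)}
B={"bin_blue":(.538,.29),"bin_green":(.616,-.03),"bin_red":(.55,-.276)}
if __name__=="__main__":
    for n in("top","side"):
        s=snapshot(n); C=cloud(s).reshape(-1,3); C=C[s["range_z"].ravel()>0]
        for t,c in A.items():
            P=C[np.hypot(*(C[:,:2]-c).T)<.045]; H=P[(P[:,2]>.026)&(P[:,2]<.055)]
            (cx,cy),(w,h),a=cv2.minAreaRect((H[:,:2]*1000).astype(np.float32))
            D=P[(P[:,2]>.006)&(P[:,2]<.06)]; rc=cv2.minAreaRect((D[:,:2]*1000).astype(np.float32))
            u=np.linalg.svd(H[:,:2]-H[:,:2].mean(0))[2][0]
            print(n,t,len(H),"hi mean",np.round(H.mean(0),4),"rect",np.round([cx,cy,w,h,a],1),"long dir deg",round(np.degrees(np.arctan2(u[1],u[0]))%180,1),"all",np.round([*rc[0],*rc[1],rc[2]],1))
        for t,c in B.items():
            P=C[np.hypot(*(C[:,:2]-c).T)<.105]; P=P[(P[:,2]>.02)&(P[:,2]<.06)]
            k=cv2.minAreaRect((P[:,:2]*1000).astype(np.float32)); print(n,t,len(P),np.round([*k[0],*k[1],k[2]],1))
E
python3 loc.py
```

```text
top gear_orange 57 hi mean [ 0.5613 -0.1537  0.034 ] rect [ 561.5 -153.8   17.6   18.3   46.4] long dir deg 105.7 all [ 559.6 -152.1   49.2   65.3   45.4]
top gear_pink 54 hi mean [0.5783 0.1515 0.0336] rect [578.3 151.7  18.6  17.6  45.8] long dir deg 64.3 all [578.6 151.9  46.2  49.6  22.6]
top gear_broken 63 hi mean [ 0.4382 -0.1438  0.0335] rect [ 437.5 -143.8   18.8   18.5   46.2] long dir deg 106.8 all [ 431.9 -150.2   75.9   40.2   79.3]
top bracket_orange 108 hi mean [0.4336 0.1557 0.0403] rect [433.6 156.3  43.6  10.8  21.3] long dir deg 20.2 all [433.  156.2  50.1  40.5  19.6]
top bracket_pink 86 hi mean [0.4405 0.0203 0.042 ] rect [440.8  20.    9.4  42.8  46.3] long dir deg 133.9 all [440.5  20.3  39.8  49.6  43.2]
top bin_blue 945 [537.4 288.3 155.  106.6   5.9]
top bin_green 766 [616.8 -29.2 104.1 153.7  77.7]
top bin_red 997 [ 550.1 -277.   154.2  105.1   11.2]
side gear_orange 71 hi mean [ 0.5573 -0.1561  0.0339] rect [ 558.  -155.    19.2   18.3   58. ] long dir deg 60.4 all [ 558.7 -151.5   58.3   49.8   75.2]
side gear_pink 45 hi mean [0.5772 0.1497 0.0341] rect [577.5 150.2  19.5  16.5  63. ] long dir deg 72.7 all [578.8 149.7  44.9  48.   60.9]
side gear_broken 78 hi mean [ 0.4358 -0.1462  0.0341] rect [ 436.4 -144.6   19.5   17.5   63.7] long dir deg 60.7 all [ 432.6 -143.6   50.1   40.    63.1]
side bracket_orange 111 hi mean [0.4292 0.1534 0.039 ] rect [430.6 156.5  44.6  12.7  21. ] long dir deg 15.2 all [432.  155.7  49.8  39.6  21.1]
side bracket_pink 135 hi mean [0.4381 0.0183 0.0389] rect [438.6  21.4  12.9  42.6  41.1] long dir deg 136.1 all [438.1  20.3  40.3  49.1  42.9]
side bin_blue 1047 [536.4 288.3 155.8 107.6   7. ]
side bin_green 1303 [615.1 -27.3 106.5 153.6  78.3]
side bin_red 1382 [ 548.7 -275.6  157.4  104.9   10.4]
```

```bash
cat > go.py <<'E'
import sys; from h import *
from scipy.spatial.transform import Rotation as R
def rel(x,y,z,phi):
    o=sensors.get_obs(); q=o["eef_rot"]; M=R.from_quat([q[1],q[2],q[3],q[0]]).as_matrix()
    p0=np.degrees(np.arctan2(M[1,1],M[0,1])); tw=-((phi-p0+90)%180-90); d=np.array([x,y,z])-o["tcp_pos"]
    a=np.radians(p0-tw); after=[d@[np.cos(a+np.pi/2),np.sin(a+np.pi/2),0],d@[np.cos(a),np.sin(a),0],-d[2]]
    print("t",round(float(o["time_s"]),1),"tcp",np.round(o["tcp_pos"],4),"phi",round(p0,1),"tilt",round(np.degrees(np.arccos(min(1,-M[2,2]))),2),"q6",round(np.degrees(o["q"][5])),"| twist",round(tw,1),"shift(cm, after twist)",np.round(np.array(after)*100,2))
if __name__=="__main__": rel(*map(float,sys.argv[1:]))
E
python3 go.py .4325 .156 .13 110.5
```

```text
t 1.2 tcp [0.2422 0.5215 0.2454] phi 65.1 tilt 0.01 q6 84 | twist -45.4 shift(cm, after twist) [ -5.02 -40.9   11.54]
```

Request:
{"fn": "apply_moves", "kwargs": {
  "rows": [
    [0, 0, 1.64, -6.5],
    [0, 0, 1.64, -6.5],
    [0, 0, 1.64, -6.5],
    [0, 0, 1.64, -6.5],
    [0, 0, 1.64, -6.5],
    [0, 0, 1.64, -6.5],
    [0, 0, 1.64, -6.5]
  ],
  "hand": 0.5
}}

```text
time_s: 1.78
tcp_pos: [0.2422, 0.5216, 0.1298]
eef_rot: [0.0, -0.181, 0.983, 0.0]
contact_force: [0.3, 0.3, -0.5]
finger_gap: 0.501
grip_force: 0.0
```

Request:
{"fn": "apply_moves", "kwargs": {
  "rows": [
    [-0.42, -3.4, 0, 0],
    [-0.42, -3.4, 0, 0],
    [-0.42, -3.4, 0, 0],
    [-0.42, -3.4, 0, 0],
    [-0.42, -3.4, 0, 0],
    [-0.42, -3.4, 0, 0],
    [-0.42, -3.4, 0, 0],
    [-0.42, -3.4, 0, 0],
    [-0.42, -3.4, 0, 0],
    [-0.42, -3.4, 0, 0],
    [-0.42, -3.4, 0, 0],
    [-0.42, -3.4, 0, 0]
  ]
}}

```text
time_s: 2.78
tcp_pos: [0.4335, 0.1558, 0.1308]
eef_rot: [0.0, -0.179, 0.984, 0.0]
contact_force: [0.6, 0.5, -0.7]
finger_gap: 0.498
grip_force: 0.0
```

Request:
{"fn": "apply_moves", "kwargs": {
  "rows": [
    [0, 0, 0, 0],
    [0, 0, 0, 0],
    [0, 0, 0, 0]
  ]
}}

```text
time_s: 3.03
tcp_pos: [0.4326, 0.1575, 0.1305]
eef_rot: [-0.0, -0.178, 0.984, 0.0]
contact_force: [0.2, 0.1, 0.1]
finger_gap: 0.503
grip_force: 0.0
```

```bash
python3 go.py .4325 .156 .03 110.5; python3 -c "
from h import *
s=snapshot('side');cv2.imwrite('pics/s1.png',cv2.resize(s['frame'][100:290,110:370],(780,570)))"
```

```text
t 3.0 tcp [0.4326 0.1575 0.1305] phi 110.6 tilt 0.04 q6 -8 | twist 0.1 shift(cm, after twist) [ 0.06 -0.14 10.05]
```

View pics/s1.png

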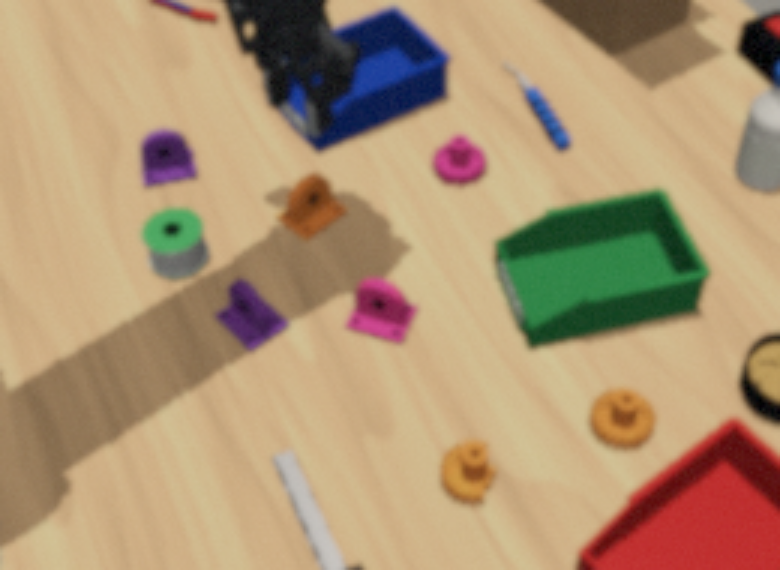

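The crop shows the orange bracket standing free at (312,205), with the gripper hanging above it. The measured pose is within 2 mm of the target, so I'm lowering and gripping.

Request:
{"fn": "apply_moves", "kwargs": {
  "rows": [
    [0, -0.15, 2.5, 0],
    [0, 0, 2.5, 0],
    [0, 0, 2.5, 0],
    [0, 0, 1.5, 0],
    [0, 0, 1.0, 0],
    [0, 0, 0, 0],
    [0, 0, 0, 0]
  ]
}}

```text
time_s: 3.67
tcp_pos: [0.4322, 0.1569, 0.0302]
eef_rot: [-0.001, -0.18, 0.984, 0.0]
contact_force: [0.2, 0.2, -0.4]
finger_gap: 0.499
grip_force: 0.0
```

Request:
{"fn": "apply_moves", "kwargs": {
  "rows": [
    [0, 0, 0, 0],
    [0, 0, 0, 0],
    [0, 0, 0, 0],
    [0, 0, 0, 0],
    [0, 0, 0, 0],
    [0, 0, 0, 0],
    [0, 0, 0, 0],
    [0, 0, 0, 0]
  ],
  "hand": 1
}}

```text
time_s: 4.33
tcp_pos: [0.4346, 0.1564, 0.0316]
eef_rot: [0.001, -0.179, 0.984, 0.0]
contact_force: [-1.0, 0.4, 6.3]
finger_gap: 0.106
grip_force: 59.2
```

Request:
{"fn": "apply_moves", "kwargs": {
  "rows": [
    [0, 0, -1.5, 0],
    [0, 0, -2, 0],
    [0, 0, -2, 0],
    [0, 0, -2, 0],
    [0, 0, -2, 0],
    [0, 0, -1.5, 0],
    [0, 0, 0, 0]
  ]
}}

```text
time_s: 4.92
tcp_pos: [0.4357, 0.1563, 0.1437]
eef_rot: [0.003, -0.179, 0.984, 0.0]
contact_force: [1.1, 0.3, -0.4]
finger_gap: 0.105
grip_force: 58.4
```

```bash
python3 go.py .647 -.035 .14 78; python3 go.py .647 -.035 .14 168
```

```text
t 4.9 tcp [0.4357 0.1563 0.1437] phi 110.6 tilt 0.34 q6 -9 | twist 32.6 shift(cm, after twist) [-24.65 -14.32   0.37]
t 4.9 tcp [0.4357 0.1563 0.1437] phi 110.6 tilt 0.34 q6 -9 | twist -57.4 shift(cm, after twist) [ 14.32 -24.65   0.37]
```

Request:
{"fn": "apply_moves", "kwargs": {
  "rows": [
    [0, 0, 0, 6.5],
    [0, 0, 0, 6.5],
    [0, 0, 0, 6.5],
    [0, 0, 0, 6.5],
    [0, 0, 0, 6.5]
  ]
}}

```text
time_s: 5.33
tcp_pos: [0.4328, 0.1557, 0.1395]
eef_rot: [-0.001, 0.107, 0.994, -0.0]
contact_force: [-0.2, -0.3, -0.1]
finger_gap: 0.101
grip_force: 58.4
```

Request:
{"fn": "apply_moves", "kwargs": {
  "rows": [
    [-2.46, -1.43, 0, 0],
    [-2.46, -1.43, 0, 0],
    [-2.46, -1.43, 0, 0],
    [-2.46, -1.43, 0, 0],
    [-2.46, -1.43, 0, 0],
    [-2.46, -1.43, 0, 0],
    [-2.46, -1.43, 0, 0],
    [-2.46, -1.43, 0, 0],
    [-2.46, -1.43, 0, 0],
    [-2.46, -1.43, 0, 0],
    [0, 0, 0, 0],
    [0, 0, 0, 0]
  ]
}}

```text
time_s: 6.33
tcp_pos: [0.6448, -0.0359, 0.1388]
eef_rot: [-0.001, 0.105, 0.994, 0.0]
contact_force: [-0.1, 0.2, -0.4]
finger_gap: 0.104
grip_force: 58.5
```

```bash
python3 go.py .647 -.035 .0355 78; python3 -c "
from h import *
s=snapshot('side');cv2.imwrite('pics/s2.png',cv2.resize(s['frame'][60:250,190:450],(780,570)))
C=cloud(s)
for d in trace('bracket_orange',s): print(d['score'],d['pixel'],np.median(C[d['region']],0).round(3),np.percentile(C[d['region']],[3,97],0).round(3))"
```

```text
t 6.3 tcp [ 0.6448 -0.0359  0.1388] phi 78.0 tilt 0.09 q6 3 | twist -0.0 shift(cm, after twist) [-0.2   0.13 10.33]
0.84 [164.1, 325.2] [ 0.629 -0.041  0.116] [[ 0.618 -0.057  0.111]
 [ 0.662 -0.019  0.15 ]]
0.77 [205.6, 194.0] [0.338 0.058 0.014] [[0.321 0.044 0.006]
 [0.359 0.081 0.049]]
0.49 [156.1, 166.7] [0.336 0.269 0.017] [[0.315 0.252 0.004]
 [0.356 0.276 0.048]]
```

View pics/s2.png

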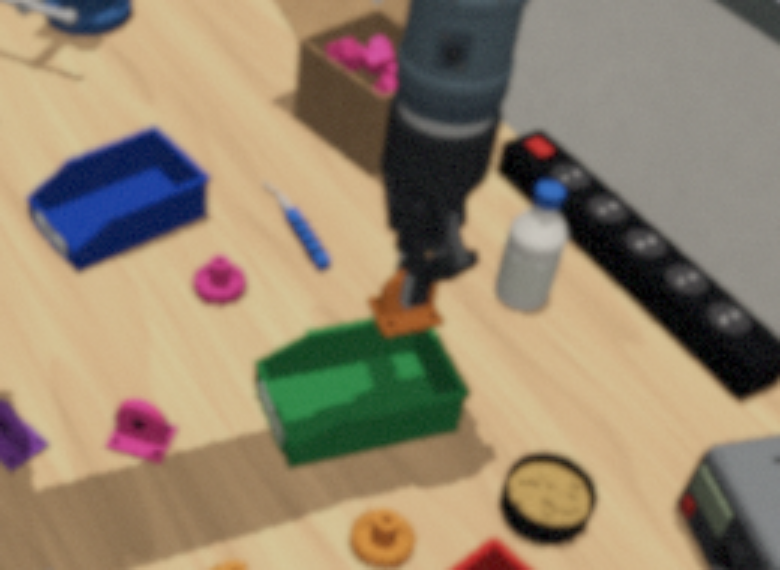

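The crop shows the orange bracket held level at (405,310), over the back half of the green bin at (365,395). I'm lowering it onto the bin floor and letting go.

Request:
{"fn": "apply_moves", "kwargs": {
  "rows": [
    [-0.2, 0.1, 2.5, 0],
    [0, 0, 2.5, 0],
    [0, 0, 2.5, 0],
    [0, 0, 1.8, 0],
    [0, 0, 0.8, 0],
    [0, 0, 0.3, 0],
    [0, 0, 0, 0],
    [0, 0, 0, 0]
  ]
}}

```text
time_s: 7.1
tcp_pos: [0.6468, -0.0336, 0.0373]
eef_rot: [0.0, 0.103, 0.995, 0.0]
contact_force: [0.5, -0.0, -0.6]
finger_gap: 0.107
grip_force: 58.6
```

Request:
{"fn": "apply_moves", "kwargs": {
  "rows": [
    [0, 0, 0, 0],
    [0, 0, 0, 0],
    [0, 0, 0, 0],
    [0, 0, 0, 0]
  ],
  "hand": 0.65
}}

```text
time_s: 7.43
tcp_pos: [0.6471, -0.0343, 0.0369]
eef_rot: [0.0, 0.104, 0.995, 0.0]
contact_force: [-0.5, 0.0, -0.4]
finger_gap: 0.351
grip_force: 0.0
```

Request:
{"fn": "apply_moves", "kwargs": {
  "rows": [
    [0, 0, -1.5, 0],
    [0, 0, -2.5, 0],
    [0, 0, -2.5, 0],
    [0, 0, -2.5, 0],
    [0, 0, -1.5, 0],
    [0, 0, 0, 0]
  ]
}}

```text
time_s: 7.93
tcp_pos: [0.6496, -0.0347, 0.1462]
eef_rot: [0.004, 0.104, 0.995, -0.0]
contact_force: [1.3, -0.1, 0.4]
finger_gap: 0.354
grip_force: 0.0
```

```bash
python3 go.py .44 .020 .14 43.5
```

```text
t 7.9 tcp [ 0.6496 -0.0347  0.1462] phi 78.1 tilt 0.45 q6 3 | twist 34.6 shift(cm, after twist) [ 18.39 -11.44   0.62]
```

Request:
{"fn": "apply_moves", "kwargs": {
  "rows": [
    [0, 0, 0, 6.9],
    [0, 0, 0, 6.9],
    [0, 0, 0, 6.9],
    [0, 0, 0, 6.9],
    [0, 0, 0, 6.9]
  ]
}}

```text
time_s: 8.35
tcp_pos: [0.6462, -0.0342, 0.1403]
eef_rot: [-0.001, 0.397, 0.918, -0.0]
contact_force: [-0.6, -0.6, -0.4]
finger_gap: 0.349
grip_force: 0.0
```

Request:
{"fn": "apply_moves", "kwargs": {
  "rows": [
    [2.6, -1.61, 0, 0],
    [2.6, -1.61, 0, 0],
    [2.6, -1.61, 0, 0],
    [2.6, -1.61, 0, 0],
    [2.6, -1.61, 0, 0],
    [2.6, -1.61, 0, 0],
    [2.6, -1.61, 0, 0],
    [0, 0, 0, 0],
    [0, 0, 0, 0],
    [0, 0, 0, 0]
  ],
  "hand": 0.5
}}

```text
time_s: 9.18
tcp_pos: [0.4403, 0.0198, 0.1414]
eef_rot: [0.001, 0.394, 0.919, 0.0]
contact_force: [0.3, 0.2, -0.2]
finger_gap: 0.497
grip_force: 0.0
```

```bash
python3 go.py .44 .020 .03 43.5; python3 -c "
from h import *
s=snapshot('side');C=cloud(s)
for t in('bracket_orange','bracket_pink'):
  d=[d for d in trace(t,s)]
  for d in d: print(t,d['score'],d['pixel'],np.median(C[d['region']],0).round(3),np.percentile(C[d['region']],[3,97],0).round(3))
C=C.reshape(-1,3);H=C[(np.hypot(C[:,0]-.44,C[:,1]-.02)<.04)&(C[:,2]>.03)&(C[:,2]<.055)];print(len(H),cv2.minAreaRect((H[:,:2]*1000).astype(np.float32)))"
```

```text
t 9.2 tcp [0.4403 0.0198 0.1414] phi 43.6 tilt 0.06 q6 41 | twist 0.1 shift(cm, after twist) [ 3.000e-02 -1.000e-02  1.114e+01]
bracket_orange 0.69 [187.7, 321.5] [ 0.638 -0.038  0.026] [[ 0.62  -0.049  0.009]
 [ 0.662 -0.018  0.053]]
bracket_orange 0.66 [207.2, 193.1] [0.338 0.057 0.01 ] [[0.321 0.042 0.005]
 [0.361 0.082 0.048]]
bracket_orange 0.51 [154.8, 165.3] [0.335 0.271 0.014] [[0.312 0.255 0.002]
 [0.362 0.326 0.048]]
bracket_pink 0.92 [202.1, 236.3] [0.435 0.015 0.016] [[ 0.413 -0.001  0.002]
 [ 0.459  0.033  0.048]]
117 ((438.2645263671875, 20.611589431762695), (13.46379280090332, 41.913841247558594), 47.6480712890625)
```

Request:
{"fn": "apply_moves", "kwargs": {
  "rows": [
    [0, 0, 2.5, 0],
    [0, 0, 2.5, 0],
    [0, 0, 2.5, 0],
    [0, 0, 2, 0],
    [0, 0, 1.2, 0],
    [0, 0, 0.4, 0],
    [0, 0, 0, 0],
    [0, 0, 0, 0]
  ]
}}

```text
time_s: 10.0
tcp_pos: [0.4406, 0.0197, 0.0309]
eef_rot: [0.0, 0.394, 0.919, 0.0]
contact_force: [0.1, 0.6, -0.2]
finger_gap: 0.497
grip_force: 0.0
```

Request:
{"fn": "apply_moves", "kwargs": {
  "rows": [
    [0, 0, 0, 0],
    [0, 0, 0, 0],
    [0, 0, 0, 0],
    [0, 0, 0, 0],
    [0, 0, 0, 0],
    [0, 0, 0, 0],
    [0, 0, 0, 0],
    [0, 0, 0, 0]
  ],
  "hand": 1
}}

```text
time_s: 10.67
tcp_pos: [0.4409, 0.0198, 0.0314]
eef_rot: [0.001, 0.394, 0.919, 0.0]
contact_force: [0.9, -0.9, 6.1]
finger_gap: 0.104
grip_force: 59.4
```

Request:
{"fn": "apply_moves", "kwargs": {
  "rows": [
    [0, 0, -1.5, 0],
    [0, 0, -2, 0],
    [0, 0, -2, 0],
    [0, 0, -2, 0],
    [0, 0, -2, 0],
    [0, 0, -1.5, 0],
    [0, 0, 0, 0]
  ]
}}

```text
time_s: 11.25
tcp_pos: [0.4416, 0.0197, 0.1433]
eef_rot: [0.003, 0.394, 0.919, 0.001]
contact_force: [1.0, 0.5, -0.6]
finger_gap: 0.102
grip_force: 58.5
```

```bash
python3 go.py .583 -.0215 .14 78
```

```text
t 11.2 tcp [0.4416 0.0197 0.1433] phi 43.6 tilt 0.3 q6 41 | twist -34.4 shift(cm, after twist) [-14.68  -1.09   0.33]
```

Request:
{"fn": "apply_moves", "kwargs": {
  "rows": [
    [0, 0, 0, -6.9],
    [0, 0, 0, -6.9],
    [0, 0, 0, -6.9],
    [0, 0, 0, -6.9],
    [0, 0, 0, -6.9]
  ]
}}

```text
time_s: 11.67
tcp_pos: [0.4387, 0.02, 0.1394]
eef_rot: [-0.001, 0.101, 0.995, 0.0]
contact_force: [0.2, 0.8, -0.6]
finger_gap: 0.103
grip_force: 58.5
```

Request:
{"fn": "apply_moves", "kwargs": {
  "rows": [
    [-2.45, -0.18, 0, 0],
    [-2.45, -0.18, 0, 0],
    [-2.45, -0.18, 0, 0],
    [-2.45, -0.18, 0, 0],
    [-2.45, -0.18, 0, 0],
    [-2.45, -0.18, 0, 0],
    [0, 0, 0, 0],
    [0, 0, 0, 0],
    [0, 0, 0, 0]
  ]
}}

```text
time_s: 12.42
tcp_pos: [0.5799, -0.0208, 0.1392]
eef_rot: [-0.001, 0.104, 0.995, 0.0]
contact_force: [-0.4, -0.2, -0.1]
finger_gap: 0.106
grip_force: 58.5
```

```bash
python3 go.py .583 -.0215 .0365 78; python3 -c "
from h import *
s=snapshot('side');cv2.imwrite('pics/s3.png',cv2.resize(s['frame'][100:250,250:450],(800,600)))
C=cloud(s)
for d in trace('bracket_pink',s): print(d['score'],d['pixel'],np.median(C[d['region']],0).round(3),np.percentile(C[d['region']],[3,97],0).round(3))"
```

```text
t 12.4 tcp [ 0.5799 -0.0208  0.1392] phi 78.1 tilt 0.17 q6 4 | twist 0.1 shift(cm, after twist) [-3.200e-01 -1.000e-02  1.027e+01]
0.71 [169.5, 296.6] [ 0.565 -0.026  0.117] [[ 0.551 -0.043  0.112]
 [ 0.596 -0.007  0.152]]
```

View pics/s3.png

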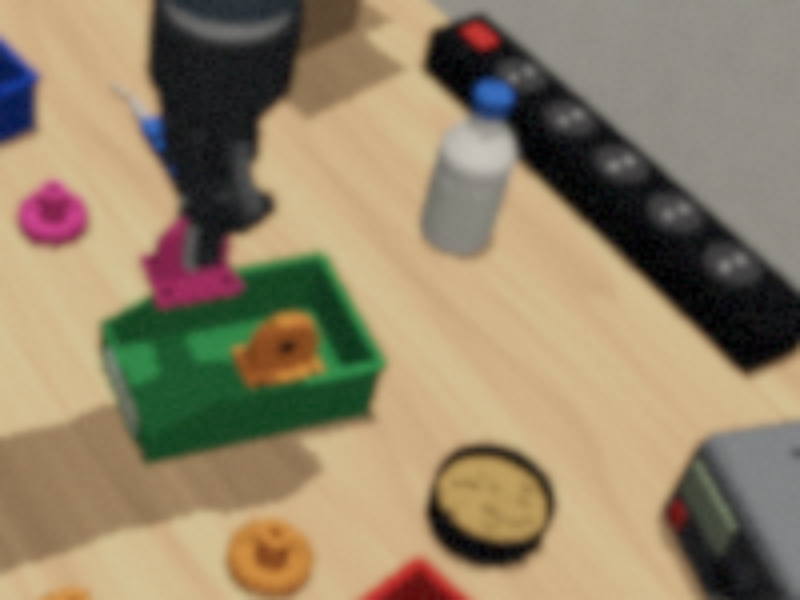

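The orange bracket stands upright in the back of the green bin at (280,350). The pink bracket is held level above the front half at (195,270), so I'm lowering it.

Request:
{"fn": "apply_moves", "kwargs": {
  "rows": [
    [-0.2, 0, 2.5, 0],
    [0, 0, 2.5, 0],
    [0, 0, 2.5, 0],
    [0, 0, 1.8, 0],
    [0, 0, 0.8, 0],
    [0, 0, 0.3, 0],
    [0, 0, 0, 0],
    [0, 0, 0, 0]
  ]
}}

```text
time_s: 13.18
tcp_pos: [0.5835, -0.0213, 0.0374]
eef_rot: [0.001, 0.104, 0.995, 0.0]
contact_force: [0.7, -0.9, 0.1]
finger_gap: 0.105
grip_force: 58.6
```

Request:
{"fn": "apply_moves", "kwargs": {
  "rows": [
    [0, 0, 0, 0],
    [0, 0, 0, 0],
    [0, 0, 0, 0],
    [0, 0, 0, 0]
  ],
  "hand": 0.65
}}

```text
time_s: 13.52
tcp_pos: [0.5836, -0.0215, 0.037]
eef_rot: [0.0, 0.104, 0.995, 0.0]
contact_force: [-0.5, -0.4, 1.0]
finger_gap: 0.348
grip_force: 0.0
```

Request:
{"fn": "apply_moves", "kwargs": {
  "rows": [
    [0, 0, -1.5, 0],
    [0, 0, -2.5, 0],
    [0, 0, -2.5, 0],
    [0, 0, -2.5, 0],
    [0, 0, -1.5, 0],
    [0, 0, 0, 0],
    [0, 0, 0, 0],
    [0, 0, 0, 0]
  ]
}}

```text
time_s: 14.18
tcp_pos: [0.5826, -0.0213, 0.1405]
eef_rot: [-0.001, 0.104, 0.995, 0.0]
contact_force: [0.3, -0.2, -0.5]
finger_gap: 0.35
grip_force: 0.0
```

```bash
python3 go.py .437 -.144 .14 78
```

```text
t 14.2 tcp [ 0.5826 -0.0213  0.1405] phi 78.1 tilt 0.07 q6 4 | twist 0.1 shift(cm, after twist) [ 11.69 -15.03   0.05]
```

Request:
{"fn": "apply_moves", "kwargs": {
  "rows": [
    [1.95, -2.5, 0, 0],
    [1.95, -2.5, 0, 0],
    [1.95, -2.5, 0, 0],
    [1.95, -2.5, 0, 0],
    [1.95, -2.5, 0, 0],
    [1.95, -2.5, 0, 0],
    [0, 0, 0, 0],
    [0, 0, 0, 0],
    [0, 0, 0, 0]
  ],
  "hand": 0.5
}}

```text
time_s: 14.93
tcp_pos: [0.4375, -0.1437, 0.1406]
eef_rot: [-0.001, 0.104, 0.995, 0.001]
contact_force: [-0.2, -0.3, 0.5]
finger_gap: 0.497
grip_force: 0.0
```

```bash
python3 go.py .437 -.144 .029 78; python3 -c "
from h import *
s=snapshot('side');C=cloud(s).reshape(-1,3)
H=C[(np.hypot(C[:,0]-.437,C[:,1]+.144)<.03)&(C[:,2]>.026)&(C[:,2]<.045)];print(len(H),H.mean(0))
for a in((.647,-.035),(.583,-.0215)):
  H=C[(np.hypot(C[:,0]-a[0],C[:,1]-a[1])<.03)&(C[:,2]>.04)&(C[:,2]<.07)];print(len(H),H.mean(0),np.percentile(H[:,2],97),cv2.minAreaRect((H[:,:2]*1000).astype(np.float32)))"
```

```text
t 14.9 tcp [ 0.4375 -0.1437  0.1406] phi 78.1 tilt 0.08 q6 -14 | twist 0.1 shift(cm, after twist) [ 0.04 -0.04 11.16]
75 [ 0.43597596 -0.14582781  0.03412687]
75 [ 0.64173092 -0.03531327  0.0474397 ] 0.05334750819543456 ((643.431396484375, -34.06497573852539), (11.401544570922852, 37.39177322387695), 79.56838989257812)
67 [ 0.58135035 -0.02438435  0.04752258] 0.05383299185828769 ((582.2828979492188, -22.072145462036133), (11.558116912841797, 35.7227668762207), 81.66824340820312)
```

Request:
{"fn": "apply_moves", "kwargs": {
  "rows": [
    [0, 0, 2.5, 0],
    [0, 0, 2.5, 0],
    [0, 0, 2.5, 0],
    [0, 0, 2, 0],
    [0, 0, 1.2, 0],
    [0, 0, 0.4, 0],
    [0, 0, 0, 0],
    [0, 0, 0, 0]
  ]
}}

```text
time_s: 15.65
tcp_pos: [0.4385, -0.1437, 0.0307]
eef_rot: [0.0, 0.103, 0.995, 0.0]
contact_force: [0.6, 0.4, -0.3]
finger_gap: 0.503
grip_force: 0.0
```

Request:
{"fn": "apply_moves", "kwargs": {
  "rows": [
    [0, 0, 0, 0],
    [0, 0, 0, 0],
    [0, 0, 0, 0],
    [0, 0, 0, 0],
    [0, 0, 0, 0],
    [0, 0, 0, 0],
    [0, 0, 0, 0],
    [0, 0, 0, 0]
  ],
  "hand": 1
}}

```text
time_s: 16.32
tcp_pos: [0.439, -0.1445, 0.0317]
eef_rot: [0.001, 0.104, 0.995, -0.0]
contact_force: [0.3, 1.7, 5.6]
finger_gap: 0.205
grip_force: 58.7
```

Request:
{"fn": "apply_moves", "kwargs": {
  "rows": [
    [0, 0, -1.5, 0],
    [0, 0, -2, 0],
    [0, 0, -2, 0],
    [0, 0, -2, 0],
    [0, 0, -2, 0],
    [0, 0, -1.5, 0],
    [0, 0, 0, 0],
    [0, 0, 0, 0]
  ]
}}

```text
time_s: 16.98
tcp_pos: [0.4385, -0.1445, 0.1413]
eef_rot: [0.001, 0.104, 0.995, -0.0]
contact_force: [0.5, 0.1, -0.8]
finger_gap: 0.206
grip_force: 58.6
```

```bash
python3 go.py .55 -.276 .14 101
```

```text
t 17.0 tcp [ 0.4385 -0.1445  0.1413] phi 78.1 tilt 0.15 q6 -14 | twist -22.9 shift(cm, after twist) [ -8.43 -15.04   0.13]
```

Request:
{"fn": "apply_moves", "kwargs": {
  "rows": [
    [0, 0, 0, -5.7],
    [0, 0, 0, -5.7],
    [0, 0, 0, -5.7],
    [0, 0, 0, -5.7],
    [-1.4, -2.5, 0, 0],
    [-1.4, -2.5, 0, 0],
    [-1.4, -2.5, 0, 0],
    [-1.4, -2.5, 0, 0],
    [-1.4, -2.5, 0, 0],
    [-1.4, -2.5, 0, 0],
    [0, 0, 0, 0],
    [0, 0, 0, 0]
  ]
}}

```text
time_s: 17.98
tcp_pos: [0.5483, -0.276, 0.1383]
eef_rot: [-0.001, -0.094, 0.996, 0.001]
contact_force: [-1.4, -0.6, -0.9]
finger_gap: 0.206
grip_force: 58.7
```

Request:
{"fn": "apply_moves", "kwargs": {
  "rows": [
    [0, 0, 2.5, 0],
    [0, 0, 2.5, 0],
    [0, 0, 2.5, 0],
    [0, 0, 1.8, 0],
    [0, 0, 0.8, 0],
    [0, 0, 0.3, 0],
    [0, 0, 0, 0],
    [0, 0, 0, 0]
  ]
}}

```text
time_s: 18.65
tcp_pos: [0.5481, -0.2747, 0.0368]
eef_rot: [-0.0, -0.095, 0.995, 0.0]
contact_force: [-0.2, 0.1, 0.7]
finger_gap: 0.204
grip_force: 58.8
```

Request:
{"fn": "apply_moves", "kwargs": {
  "rows": [
    [0, 0, 0, 0],
    [0, 0, 0, 0],
    [0, 0, 0, 0],
    [0, 0, 0, 0]
  ],
  "hand": 0.55
}}

```text
time_s: 18.98
tcp_pos: [0.5487, -0.2755, 0.0367]
eef_rot: [0.0, -0.095, 0.995, -0.0]
contact_force: [-0.4, -0.3, -0.6]
finger_gap: 0.449
grip_force: 0.0
```

Request:
{"fn": "apply_moves", "kwargs": {
  "rows": [
    [0, 0, -1.5, 0],
    [0, 0, -2.5, 0],
    [0, 0, -2.5, 0],
    [0, 0, -2.5, 0],
    [0, 0, -1.5, 0],
    [0, 0, 0, 0],
    [0, 0, 0, 0],
    [0, 0, 0, 0]
  ]
}}

```text
time_s: 19.65
tcp_pos: [0.5481, -0.2752, 0.1404]
eef_rot: [-0.001, -0.095, 0.995, 0.0]
contact_force: [1.0, -0.5, 0.1]
finger_gap: 0.45
grip_force: 0.0
```

```bash
python3 go.py .56 -.1543 .14 101; python3 -c "
from h import *
s=snapshot('side');C=cloud(s).reshape(-1,3)
for a in((.56,-.1543),(.55,-.276)):
  H=C[(np.hypot(C[:,0]-a[0],C[:,1]-a[1])<.03)&(C[:,2]>.026)&(C[:,2]<.06)];print(len(H),H.mean(0))"
```

```text
t 19.6 tcp [ 0.5481 -0.2752  0.1404] phi 100.9 tilt 0.08 q6 -43 | twist -0.1 shift(cm, after twist) [-3.48 11.64  0.04]
71 [ 0.55702876 -0.15603977  0.03404383]
101 [ 0.54409353 -0.27739961  0.03731349]
```

Request:
{"fn": "apply_moves", "kwargs": {
  "rows": [
    [-0.7, 2.33, 0, 0],
    [-0.7, 2.33, 0, 0],
    [-0.7, 2.33, 0, 0],
    [-0.7, 2.33, 0, 0],
    [-0.7, 2.33, 0, 0],
    [0, 0, 0, 0],
    [0, 0, 0, 0],
    [0, 0, 0, 0]
  ],
  "hand": 0.5
}}

```text
time_s: 20.37
tcp_pos: [0.5604, -0.1546, 0.1405]
eef_rot: [-0.001, -0.095, 0.995, 0.0]
contact_force: [0.3, -0.2, -0.4]
finger_gap: 0.497
grip_force: 0.0
```

Request:
{"fn": "apply_moves", "kwargs": {
  "rows": [
    [0, 0, 2.5, 0],
    [0, 0, 2.5, 0],
    [0, 0, 2.5, 0],
    [0, 0, 2, 0],
    [0, 0, 1.1, 0],
    [0, 0, 0.4, 0],
    [0, 0, 0, 0],
    [0, 0, 0, 0]
  ]
}}

```text
time_s: 21.03
tcp_pos: [0.5615, -0.1552, 0.0322]
eef_rot: [0.001, -0.095, 0.996, -0.0]
contact_force: [0.0, 0.2, 0.3]
finger_gap: 0.495
grip_force: 0.0
```

Request:
{"fn": "apply_moves", "kwargs": {
  "rows": [
    [0, 0, 0, 0],
    [0, 0, 0, 0],
    [0, 0, 0, 0],
    [0, 0, 0, 0],
    [0, 0, 0, 0],
    [0, 0, 0, 0],
    [0, 0, 0, 0],
    [0, 0, 0, 0]
  ],
  "hand": 1
}}

```text
time_s: 21.7
tcp_pos: [0.5623, -0.1551, 0.0332]
eef_rot: [0.001, -0.095, 0.995, -0.001]
contact_force: [0.1, -1.0, 5.2]
finger_gap: 0.207
grip_force: 58.7
```

Request:
{"fn": "apply_moves", "kwargs": {
  "rows": [
    [0, 0, -1.5, 0],
    [0, 0, -2, 0],
    [0, 0, -2, 0],
    [0, 0, -2, 0],
    [0, 0, -2, 0],
    [0, 0, -1.5, 0],
    [0, 0, 0, 0],
    [0, 0, 0, 0]
  ]
}}

```text
time_s: 22.37
tcp_pos: [0.5618, -0.1547, 0.1423]
eef_rot: [0.001, -0.095, 0.995, -0.001]
contact_force: [-0.2, 0.6, -0.4]
finger_gap: 0.206
grip_force: 58.6
```

```bash
python3 go.py .5685 .2915 .14 96.3
```

```text
t 22.4 tcp [ 0.5618 -0.1547  0.1423] phi 100.9 tilt 0.14 q6 -33 | twist 4.6 shift(cm, after twist) [-5.57 44.28  0.23]
```

Request:
{"fn": "apply_moves", "kwargs": {
  "rows": [
    [0, 0, 0, 4.6],
    [-0.4, 3.16, 0, 0],
    [-0.4, 3.16, 0, 0],
    [-0.4, 3.16, 0, 0],
    [-0.4, 3.16, 0, 0],
    [-0.4, 3.16, 0, 0],
    [-0.4, 3.16, 0, 0],
    [-0.4, 3.16, 0, 0]
  ]
}}

```text
time_s: 23.03
tcp_pos: [0.5631, 0.07, 0.1397]
eef_rot: [-0.001, -0.055, 0.998, 0.0]
contact_force: [0.8, 0.3, -0.1]
finger_gap: 0.203
grip_force: 58.7
```

Request:
{"fn": "apply_moves", "kwargs": {
  "rows": [
    [-0.4, 3.16, 0, 0],
    [-0.4, 3.16, 0, 0],
    [-0.4, 3.16, 0, 0],
    [-0.4, 3.16, 0, 0],
    [-0.4, 3.16, 0, 0],
    [-0.4, 3.16, 0, 0],
    [-0.4, 3.16, 0, 0],
    [0, 0, 0, 0],
    [0, 0, 0, 0],
    [0, 0, 0, 0]
  ]
}}

```text
time_s: 23.87
tcp_pos: [0.5672, 0.2909, 0.1399]
eef_rot: [-0.001, -0.055, 0.998, -0.001]
contact_force: [0.1, -0.8, -0.4]
finger_gap: 0.2
grip_force: 58.8
```

```bash
python3 go.py .5685 .2915 .0385 96.3; python3 -c "
from h import *
s=snapshot('side');cv2.imwrite('pics/s4.png',cv2.resize(s['frame'][40:190,180:380],(800,600)))
C=cloud(s)
for d in trace('gear_orange',s): print(d['score'],d['pixel'],np.median(C[d['region']],0).round(3),np.percentile(C[d['region']],[3,97],0).round(3))"
```

```text
t 23.9 tcp [0.5672 0.2909 0.1399] phi 96.3 tilt 0.16 q6 15 | twist 0.0 shift(cm, after twist) [-0.14  0.05 10.14]
0.48 [97.7, 236.1] [0.557 0.28  0.119] [[0.541 0.265 0.112]
 [0.585 0.304 0.141]]
```

View pics/s4.png

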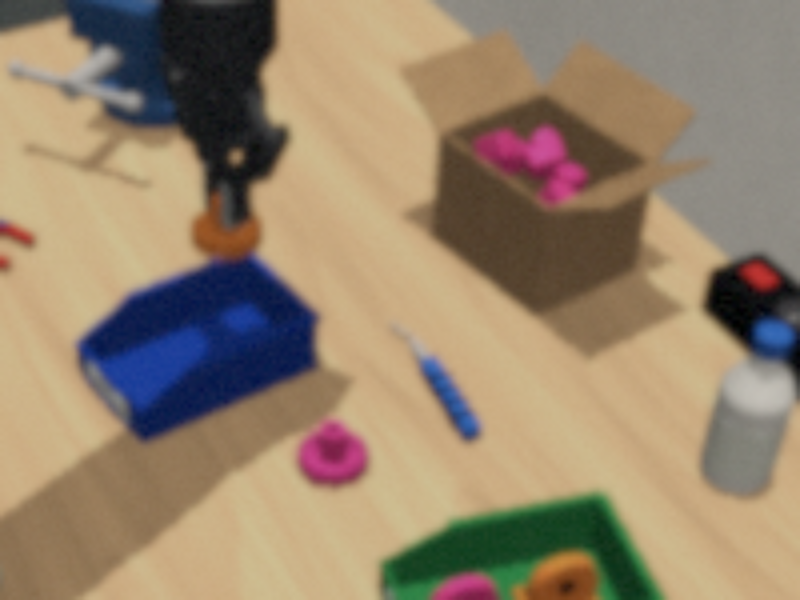

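The orange gear hangs level at (227,232), above the back of the blue bin, and the pink gear is still at (334,455). I'm setting the orange gear down, then going to the pink one.

Request:
{"fn": "apply_moves", "kwargs": {
  "rows": [
    [-0.1, 0, 2.5, 0],
    [0, 0, 2.5, 0],
    [0, 0, 2.5, 0],
    [0, 0, 1.7, 0],
    [0, 0, 0.7, 0],
    [0, 0, 0.3, 0],
    [0, 0, 0, 0],
    [0, 0, 0, 0]
  ]
}}

```text
time_s: 24.63
tcp_pos: [0.5702, 0.2914, 0.0408]
eef_rot: [0.001, -0.055, 0.999, 0.0]
contact_force: [0.2, 0.4, -0.5]
finger_gap: 0.204
grip_force: 58.7
```

Request:
{"fn": "apply_moves", "kwargs": {
  "rows": [
    [0, 0, 0, 0],
    [0, 0, 0, 0],
    [0, 0, 0, 0],
    [0, 0, 0, 0]
  ],
  "hand": 0.6
}}

```text
time_s: 24.97
tcp_pos: [0.5696, 0.2918, 0.0403]
eef_rot: [0.001, -0.055, 0.998, 0.0]
contact_force: [0.5, 0.7, -0.0]
finger_gap: 0.398
grip_force: 0.0
```

Request:
{"fn": "apply_moves", "kwargs": {
  "rows": [
    [0, 0, -1.5, 0],
    [0, 0, -2.5, 0],
    [0, 0, -2.5, 0],
    [0, 0, -2.5, 0],
    [0, 0, -1.3, 0],
    [0, 0, 0, 0],
    [0, 0, 0, 0],
    [0, 0, 0, 0]
  ]
}}

```text
time_s: 25.63
tcp_pos: [0.5685, 0.2913, 0.1413]
eef_rot: [-0.001, -0.055, 0.998, -0.0]
contact_force: [-0.0, -1.2, -1.5]
finger_gap: 0.4
grip_force: 0.0
```

```bash
python3 go.py .5782 .151 .14 96.3; python3 -c "
from h import *
s=snapshot('side');C=cloud(s).reshape(-1,3)
for a in((.578,.151),(.5685,.2915)):
  H=C[(np.hypot(C[:,0]-a[0],C[:,1]-a[1])<.025)&(C[:,2]>.028)&(C[:,2]<.06)];print(len(H),H.mean(0),np.percentile(H[:,2],95))"
```

```text
t 25.6 tcp [0.5685 0.2913 0.1413] phi 96.3 tilt 0.09 q6 15 | twist -0.0 shift(cm, after twist) [  0.57 -14.05   0.13]
43 [0.57733595 0.14989947 0.0344904 ] 0.038092517547273184
40 [0.56742878 0.28707936 0.03755003] 0.041901714501942265
```

Request:
{"fn": "apply_moves", "kwargs": {
  "rows": [
    [0.11, -2.81, 0, 0],
    [0.11, -2.81, 0, 0],
    [0.11, -2.81, 0, 0],
    [0.11, -2.81, 0, 0],
    [0.11, -2.81, 0, 0],
    [0, 0, 0, 0],
    [0, 0, 0, 0],
    [0, 0, 0, 0]
  ],
  "hand": 0.5
}}

```text
time_s: 26.35
tcp_pos: [0.5783, 0.1515, 0.1414]
eef_rot: [-0.001, -0.055, 0.998, 0.0]
contact_force: [0.0, 0.8, 1.1]
finger_gap: 0.5
grip_force: 0.0
```

Request:
{"fn": "apply_moves", "kwargs": {
  "rows": [
    [0, 0, 2.5, 0],
    [0, 0, 2.5, 0],
    [0, 0, 2.5, 0],
    [0, 0, 2, 0],
    [0, 0, 1.2, 0],
    [0, 0, 0.4, 0],
    [0, 0, 0, 0],
    [0, 0, 0, 0]
  ]
}}

```text
time_s: 27.02
tcp_pos: [0.5792, 0.1521, 0.0318]
eef_rot: [0.0, -0.055, 0.998, 0.0]
contact_force: [0.5, 0.6, -0.3]
finger_gap: 0.504
grip_force: 0.0
```

Request:
{"fn": "apply_moves", "kwargs": {
  "rows": [
    [0, 0, 0, 0],
    [0, 0, 0, 0],
    [0, 0, 0, 0],
    [0, 0, 0, 0],
    [0, 0, 0, 0],
    [0, 0, 0, 0],
    [0, 0, 0, 0],
    [0, 0, 0, 0]
  ],
  "hand": 1
}}

```text
time_s: 27.68
tcp_pos: [0.5803, 0.1517, 0.0331]
eef_rot: [0.001, -0.055, 0.998, 0.0]
contact_force: [-1.1, -0.0, 5.4]
finger_gap: 0.198
grip_force: 58.9
```

Request:
{"fn": "apply_moves", "kwargs": {
  "rows": [
    [0, 0, -1.5, 0],
    [0, 0, -2, 0],
    [0, 0, -2, 0],
    [0, 0, -2, 0],
    [0, 0, -2, 0],
    [0, 0, -1.5, 0],
    [0, 0, 0, 0],
    [0, 0, 0, 0]
  ]
}}

```text
time_s: 28.35
tcp_pos: [0.5799, 0.1513, 0.1422]
eef_rot: [0.001, -0.055, 0.998, 0.0]
contact_force: [-0.5, -0.5, -1.0]
finger_gap: 0.205
grip_force: 58.6
```

```bash
python3 go.py .504 .2845 .14 96.3
```

```text
t 28.4 tcp [0.5799 0.1513 0.1422] phi 96.3 tilt 0.14 q6 2 | twist -0.0 shift(cm, after twist) [ 6.08 14.07  0.22]
```

Request:
{"fn": "apply_moves", "kwargs": {
  "rows": [
    [1.0, 2.35, 0, 0],
    [1.0, 2.35, 0, 0],
    [1.0, 2.35, 0, 0],
    [1.0, 2.35, 0, 0],
    [1.0, 2.35, 0, 0],
    [1.0, 2.35, 0, 0],
    [0, 0, 0, 0],
    [0, 0, 0, 0],
    [0, 0, 0, 0]
  ]
}}

```text
time_s: 29.1
tcp_pos: [0.5034, 0.2843, 0.1402]
eef_rot: [-0.001, -0.055, 0.998, -0.001]
contact_force: [0.3, 0.9, -0.1]
finger_gap: 0.2
grip_force: 58.7
```

```bash
python3 go.py .504 .2845 .0385 96.3; python3 -c "
from h import *
s=snapshot('side')
C=cloud(s)
for d in trace('gear_pink',s): print(d['score'],d['pixel'],np.median(C[d['region']],0).round(3),np.percentile(C[d['region']],[3,97],0).round(3))"
```

```text
t 29.1 tcp [0.5034 0.2843 0.1402] phi 96.3 tilt 0.12 q6 17 | twist 0.0 shift(cm, after twist) [-6.000e-02  1.000e-02  1.017e+01]
0.5 [106.0, 215.3] [0.497 0.273 0.119] [[0.478 0.259 0.004]
 [0.551 0.408 0.134]]
```

Request:
{"fn": "apply_moves", "kwargs": {
  "rows": [
    [0, 0, 2.5, 0],
    [0, 0, 2.5, 0],
    [0, 0, 2.5, 0],
    [0, 0, 1.7, 0],
    [0, 0, 0.8, 0],
    [0, 0, 0.3, 0],
    [0, 0, 0, 0],
    [0, 0, 0, 0]
  ]
}}

```text
time_s: 29.87
tcp_pos: [0.5051, 0.2848, 0.0394]
eef_rot: [0.001, -0.054, 0.999, 0.0]
contact_force: [-0.5, -0.2, -0.1]
finger_gap: 0.204
grip_force: 58.6
```

Request:
{"fn": "apply_moves", "kwargs": {
  "rows": [
    [0, 0, 0, 0],
    [0, 0, 0, 0],
    [0, 0, 0, 0],
    [0, 0, 0, 0]
  ],
  "hand": 0.6
}}

```text
time_s: 30.2
tcp_pos: [0.5045, 0.2851, 0.0391]
eef_rot: [0.001, -0.055, 0.998, 0.0]
contact_force: [0.3, -1.5, -0.2]
finger_gap: 0.401
grip_force: 0.0
```

Request:
{"fn": "apply_moves", "kwargs": {
  "rows": [
    [0, 0, -1.5, 0],
    [0, 0, -2.5, 0],
    [0, 0, -2.5, 0],
    [0, 0, -2.5, 0],
    [0, 0, -2.5, 0],
    [0, 0, -2.5, 0],
    [0, 0, 0, 0],
    [0, 0, 0, 0]
  ]
}}

```text
time_s: 30.87
tcp_pos: [0.5054, 0.2855, 0.1805]
eef_rot: [0.002, -0.055, 0.998, 0.001]
contact_force: [-0.6, 0.2, 0.1]
finger_gap: 0.4
grip_force: 0.0
```

Request:
{"fn": "apply_moves", "kwargs": {
  "rows": [
    [2.5, 0, 0, 0],
    [2.5, 0, 0, 0],
    [2.5, 0, 0, 0],
    [2.5, 0, 0, 0],
    [0, 0, 0, 0],
    [0, 0, 0, 0]
  ]
}}

```text
time_s: 31.37
tcp_pos: [0.4025, 0.2733, 0.1772]
eef_rot: [-0.001, -0.055, 0.998, -0.001]
contact_force: [-0.4, 0.6, 0.8]
finger_gap: 0.397
grip_force: 0.0
```

```bash
python3 -c "
from h import *
for n in ('side','top'):
  s=snapshot(n);cv2.imwrite('pics/e_%s.png'%n,cv2.resize(s['frame'][50:300,100:450],(798,570)))
  C=cloud(s).reshape(-1,3)
  for a in((.504,.2845),(.5685,.2915),(.647,-.035),(.583,-.0215),(.55,-.276)):
    H=C[(np.hypot(C[:,0]-a[0],C[:,1]-a[1])<.03)&(C[:,2]>.028)&(C[:,2]<.06)];print(n,len(H),H.mean(0).round(3),np.percentile(H[:,2],95).round(3))
  for t in('deburring_tool','tip_cleaner'): 
    print(t,[d['pixel'] for d in trace(t,s)])"
```

```text
side 45 [0.503 0.281 0.038] 0.042
side 39 [0.567 0.288 0.037] 0.042
side 125 [ 0.642 -0.036  0.042] 0.052
side 140 [ 0.578 -0.024  0.042] 0.052
side 98 [ 0.544 -0.277  0.038] 0.042
deburring_tool [[137.3, 291.2]]
tip_cleaner [[224.5, 373.9]]
top 65 [0.506 0.283 0.037] 0.041
top 70 [0.569 0.29  0.036] 0.041
top 84 [ 0.643 -0.035  0.046] 0.052
top 91 [ 0.58  -0.022  0.045] 0.052
top 61 [ 0.546 -0.275  0.038] 0.041
deburring_tool [[115.7, 182.9]]
tip_cleaner [[116.7, 340.2]]
```

View pics/e_side.png

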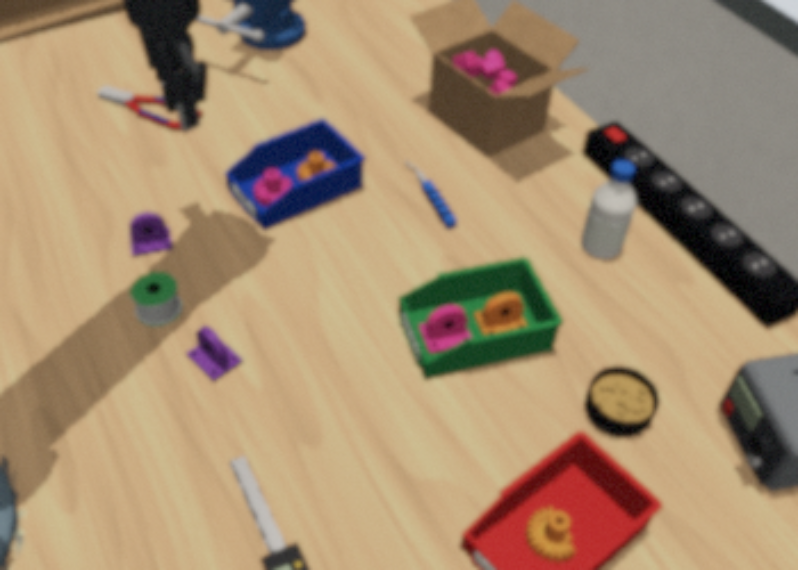

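View pics/e_top.png

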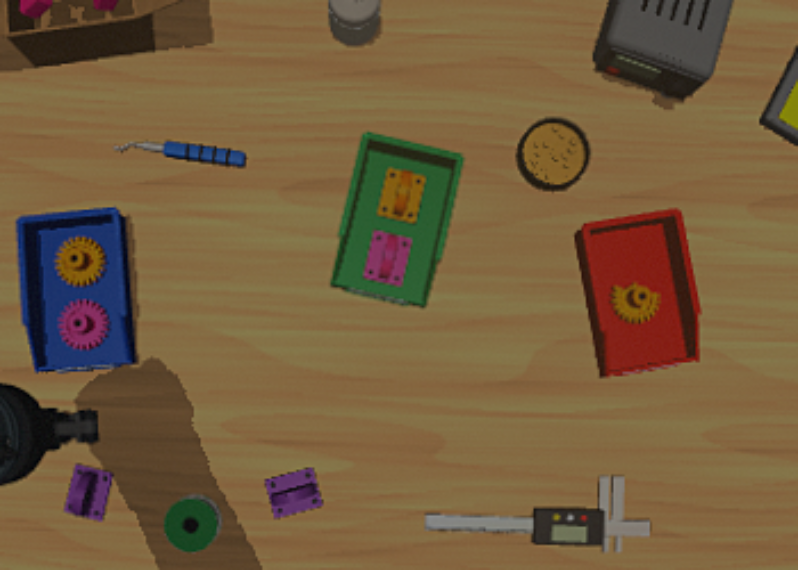

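Both pictures show all five parts standing flat. In the top view the gears are at (80,260) and (83,324) in blue, the brackets at (402,195) and (388,258) in green, and the broken gear at (635,300) in red. The tool and tin are where they were, so I'm handing in.

```bash
python3 -c "
from h import *
print(r.close_job())"
```

```text
the job is handed in; nothing more can be done
None
```

I handed the job in at about 32 s of robot time, with both gears in the blue bin, both brackets in green and the broken gear in red. The last pictures show all five flat and released, with the deburring tool and tin unmoved; the hand-in gave no verdict.

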